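# Set the potted plants on their saucers

## Task

Four small potted plants and their four saucers stand mixed up on the table. Set each pot on the saucer that matches it in both colour and shape, flat inside the rim and about in the middle, the square pots lined up with the sides of their square saucers. Keep every plant upright, set the pots down rather than drop them, leave the saucers lying flat on the table, and do not disturb the glass or the watering can.

Things in the scene. Friction and masses are not known exactly. Their poses are not given: they have to be found in the camera images.
- terracotta_pot: Orange-brown terracotta round pot with a ribbed green barrel cactus. Loose, upright, 0.17 to 0.35 kg, rigid. Round straight-sided pot 54 mm in diameter and 65 mm tall; the plant stays inside the pot's outline and its top is at most 92 mm above the pot's underside. Origin: centre of the pot's underside; z up; yaw is of no matter.
- white_round_pot: White glazed round pot with a grey-green leaf rosette. Loose, upright, 0.17 to 0.35 kg, rigid. Round straight-sided pot 54 mm in diameter and 65 mm tall; the plant stays inside the pot's outline and its top is at most 92 mm above the pot's underside. Origin: centre of the pot's underside; z up; yaw is of no matter.
- white_square_pot: White glazed square pot with three little green column cacti. Loose, upright, 0.17 to 0.35 kg, rigid. Square straight-sided pot, 52 x 52 mm and 65 mm tall; the plant stays inside the pot's outline and its top is at most 92 mm above the pot's underside. Origin: centre of the pot's underside; z up, x and y square to its sides; it starts at any yaw.
- black_square_pot: Black square pot with a yellow-green leaf rosette. Loose, upright, 0.17 to 0.35 kg, rigid. Square straight-sided pot, 52 x 52 mm and 65 mm tall; the plant stays inside the pot's outline and its top is at most 92 mm above the pot's underside. Origin: centre of the pot's underside; z up, x and y square to its sides; it starts at any yaw.
- terracotta_saucer: Round orange-brown terracotta saucer lying loose on the table, about 0.2 kg: 98 mm in outer diameter, 10 mm tall, floor 4 mm thick, flat inside for at least 80 mm across. Origin: centre of its underside; z up.
- white_round_saucer: Round white glazed saucer lying loose on the table, about 0.2 kg: 98 mm in outer diameter, 10 mm tall, floor 4 mm thick, flat inside for at least 80 mm across. Origin: centre of its underside; z up.
- white_square_saucer: Square white glazed saucer lying loose on the table, about 0.2 kg: 92 x 92 mm outside, 10 mm tall, walls and floor 4 mm thick, 84 mm inside. Origin: centre of its underside; z up, x and y square to its sides; it starts at any yaw.
- black_square_saucer: Square black saucer lying loose on the table, about 0.2 kg: 92 x 92 mm outside, 10 mm tall, walls and floor 4 mm thick, 84 mm inside. Origin: centre of its underside; z up, x and y square to its sides; it starts at any yaw.
- glass: Bystander: clear drinking glass, 68 mm in diameter and 100 mm tall, at the far side of the table. Origin: centre of its underside.
- watering_can: Bystander: grey metal watering can at the robot's left, body 104 mm in diameter, 150 mm tall over its brass hoop handle, spout reaching 155 mm from the axis along its own +y. Origin: centre of its underside.

How it is judged:
By the outcome, as a careful person would: the job done as asked, in the order asked, and still so for the second after the job is handed in, with the robot touching nothing.
It also fails if it takes over 106 s, if anything falls off the work surface, if the arm or the gripper's body presses on something with over 40 N, if the wrist force passes 120 N, or if a joint passes its speed limit or range.

## Robot

A 7-joint arm with a two-finger parallel gripper is mounted at the origin on the work surface. World frame = base frame: x ahead of the robot, y to its left, z up, the work surface at z = 0. Lengths are in mm, angles in rad, forces in N, time in s.
With the tool pointing down it reaches from about 350 to 900 mm from the base axis. Payload 8.1 kg.
Tool frame: the origin (TCP) lies between the finger pads; the fingertips stand 11 mm ahead of it and the grasp point (between the pads) lies 8 mm behind it; x points along the fingers, z is the direction in which the jaws open and shut, and the axes are right-handed (so a half turn about x gives the same grasp; the last joint's range is limited). The gripper opens to 85 mm and grips with 20 to 120 N. Pads are 22 mm wide; open, the fingers measure 114 mm over their backs; the gripper's body (76 mm by 85 mm) begins 54 mm behind the grasp point. The pads swing forward as they close: fully open they stand 13 mm farther back than shut.
Start: joints at [-1.371, 0.434, 0.025, 1.573, -0.012, 1.134, -0.075], TCP at [186.398, 596.571, 242.323] pointing down, gripper open.
Joint ranges: [-2.62, 2.62], [-0.44, 2.09], [-1.27, 1.32], [0.08, 2.57], [-1.32, 4.46], [0.12, 2], [-2.74, 2.74]. Speed limits (rad/s): [2.22, 2.22, 3.01, 3.01, 3.14, 3.14, 3.14].

## Interface

Orientations are given as [roll, pitch, yaw] about the fixed x, y, z axes, in that order (R = Rz(yaw) Ry(pitch) Rx(roll)).
In Python, from station import env, vision gives the robot as it stands.
- The arm moves only by the tool apply_moves, never from a script. Its argument "increments" is a list of rows, each a list of 3 entries, a list of its own where there are three numbers: the shift along the tool's x, y, z scaled (see below), then the turn about the tool's x scaled (see below), then the closure, from -1 (fully open) to 1 (shut). In form: [[[tx, ty, tz], twist, fingers], ...]. A call has exactly 10 rows; each row shifts and turns the commanded pose from where the row before left it, along the tool's axes as they then stand; what a row does not reach is not made up. The controller multiplies each number of a shift by 25 cm and each number of a turn by 90 degrees. A row lasts 1/12 s, in which the tool goes at most 41.7 mm and 7.16 degrees, less where a joint would pass 70% of its speed; a pose out of reach is approached as far as the arm can. A call with a number of a shift or a turn outside -1 to 1 is refused whole. A call with a gripper value outside its range is refused whole. The fingers move at their own pace and stop on an object; the grip force is fixed at half the most. Time passes only in rows, so rows that do not move let the fingers close, or fill a call up. It gives the time, the measured TCP pose, the force and the opening at its end, in the units of the state.
- env.get_obs(): the state, without advancing time (a new reading comes with each control period).
- vision.read_camera(name): name is "scene" or "top" or "wrist"; returns a dict with "color" (480x640x3 uint8, blue, green, red), "intrinsics" (3x3 intrinsics, pixels), "cam_to_world" (4x4, takes a point from camera to world coordinates). Camera axes: x right, y down, z forward; pixel columns grow to the right and rows downward; lengths in mm; the calibration is good to about 2 mm. A picture is of the moment at which its call begins. There is no depth.
- env.job_done(): hands the job in, once; it reports no verdict.
The state is a dict: "t": time; "q": joint angles; "dq": joint speeds; "joint_efforts": joint torques, N m; "position": TCP position; "tcp_rot": TCP orientation; "wrist_force": force on the tool from outside, world axes, zero at the start; "ft_torque": the same for the moment, N m; "finger_gap": finger opening in mm.
Only numpy, scipy, OpenCV 4.12 (cv2) and the standard library are available. Lean on these libraries where they do the work, as an engineer would, in place of code of your own. Each camera call takes 0.05 s, during which the arm holds its last target.

## Working session

There is one attempt and no reset: what is moved stays moved. The work goes in short steps, Python scripts to look and compute and a tool call to move; the robot and the scene stay as the last step left them, time stands still between calls to the robot, and variables do not carry over. Pictures are saved under pics/ and viewed, and the job is handed in when it is done.

Besides the shell and the picture viewer there is one more tool, called in YAML: its name, and indented under it one key for each argument. apply_moves: Moves the arm, as the interface text tells. Shifts and turns lie within -1 to 1; 1 stands for 25 cm of shift or 90 degrees of turn. Its arguments: {"type":"object","properties":{"increments":{"type":"array","items":{"type":"array"}}},"required":["increments"]}

```bash
ls; mkdir -p pics
python3 - <<'E'
from station import env, vision
import cv2, numpy as np
o=env.get_obs()
for k,v in o.items(): print(k,np.round(v,3).tolist())
for n in ["scene","top","wrist"]:
    c=vision.read_camera(n)
    cv2.imwrite(f"pics/{n}0.png",c["color"]); print(n,np.round(c["intrinsics"],1).tolist(),np.round(c["cam_to_world"],3).tolist())
E
```

```text
pics
t 0.0
q [-1.371, 0.435, 0.025, 1.574, -0.012, 1.134, -0.075]
dq [0.001, 0.0, -0.001, 0.001, 0.002, -0.0, 0.001]
joint_efforts [-0.0, -67.046, 1.025, -31.62, 0.016, 0.013, 0.0]
position [186.283, 596.072, 241.517]
tcp_rot [-3.047, 1.569, -1.779]
wrist_force [-0.492, -0.123, -0.22]
ft_torque [0.001, -0.018, 0.008]
finger_gap 85.448
scene [[480.8, 0.0, 315.4], [0.0, 480.8, 240.9], [0.0, 0.0, 1.0]] [[-0.791, 0.465, -0.397, 1100.286], [0.611, 0.619, -0.493, 705.2], [0.016, -0.633, -0.774, 949.51], [0.0, 0.0, 0.0, 1.0]]
top [[616.7, 0.0, 321.1], [0.0, 616.7, 232.5], [0.0, 0.0, 1.0]] [[0.062, -0.973, 0.221, 346.792], [-0.998, -0.062, 0.009, 111.803], [0.004, -0.221, -0.975, 1259.52], [0.0, 0.0, 0.0, 1.0]]
wrist [[347.2, 0.0, 320.7], [0.0, 347.2, 239.2], [0.0, 0.0, 1.0]] [[0.299, 0.906, 0.301, 109.61], [0.954, -0.283, -0.095, 620.243], [-0.001, 0.316, -0.949, 374.286], [0.0, 0.0, 0.0, 1.0]]
```

View pics/top0.png

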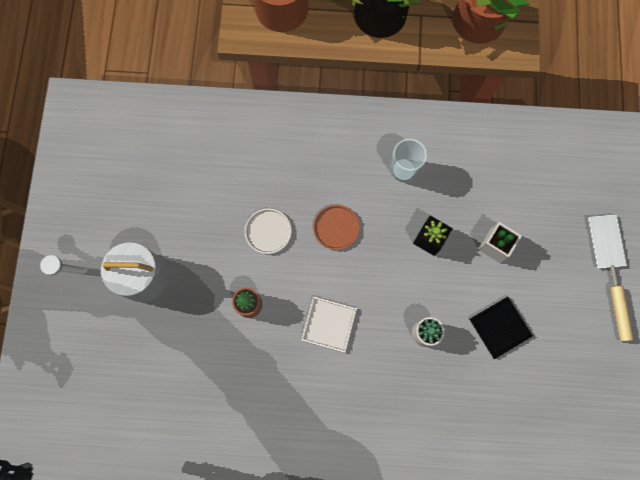

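View pics/scene0.png

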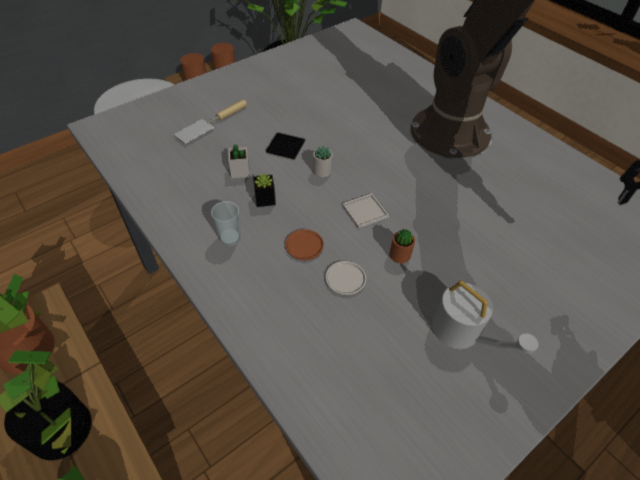

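View pics/wrist0.png

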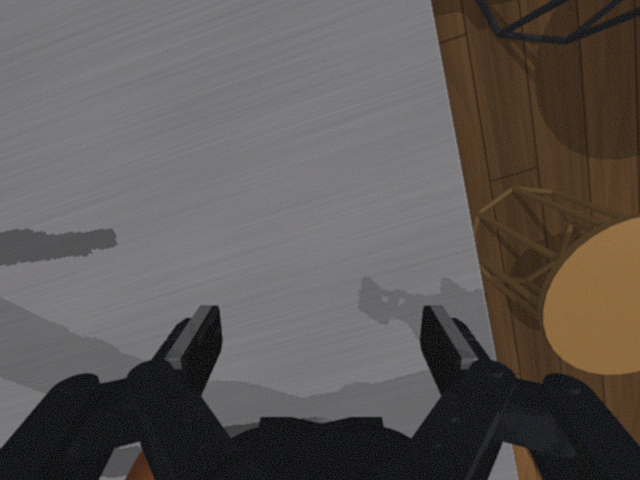

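The top view shows the round saucers at (269,231) white and (338,228) terracotta, and the square ones at (330,324) white and (501,327) black. The pots are terracotta (246,302), white round (430,331), black (433,235) and white square (500,242). Next I'll zoom in on them.

Run:
```python
import cv2, numpy as np
im=cv2.imread("pics/top0.png")
t=[]
for (u,v) in [(246,302),(430,331),(433,235),(500,242),(269,231),(338,228),(330,324),(501,327)]:
    c=im[v-35:v+35,u-35:u+35]; c=np.clip(c.astype(float)*1.5,0,255).astype(np.uint8)
    t.append(cv2.resize(c,(200,200),interpolation=cv2.INTER_NEAREST))
cv2.imwrite("pics/crops.png",np.vstack([np.hstack(t[:4]),np.hstack(t[4:])]))
for p in [(433,250),(420,235),(480,236),(500,255),(430,344),(246,316),(269,231),(338,228),(330,324),(501,327),(400,300),(280,310),(468,335),(460,240)]: print(p,im[p[1],p[0]])
```

```text
(433, 250) [10 13 13]
(420, 235) [13 16 19]
(480, 236) [127 127 127]
(500, 255) [116 123 126]
(430, 344) [198 206 213]
(246, 316) [43 52 78]
(269, 231) [197 204 211]
(338, 228) [ 70  99 167]
(330, 324) [199 209 214]
(501, 327) [14 14 11]
(400, 300) [156 157 158]
(280, 310) [ 99  99 100]
(468, 335) [91 92 91]
(460, 240) [93 93 93]
```

View pics/crops.png

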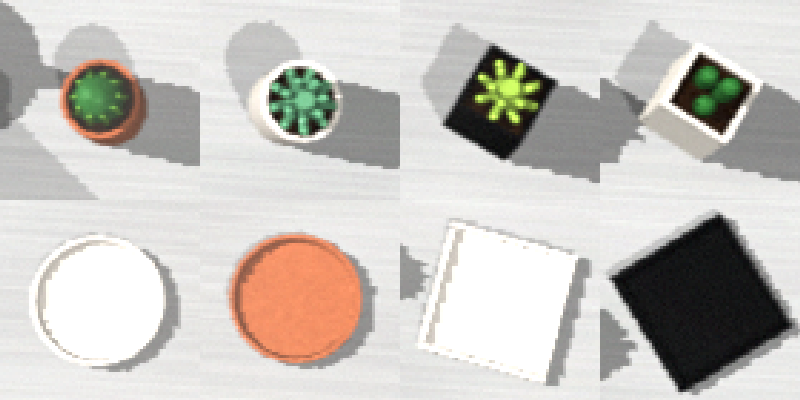

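```bash
cat > h.py <<'E'
import cv2, numpy as np
def ray(c,uv,z):
    K,T=c["intrinsics"],c["cam_to_world"]
    uv=np.atleast_2d(uv).astype(float)
    d=np.c_[uv,np.ones(len(uv))]@np.linalg.inv(K).T@T[:3,:3].T
    o=T[:3,3]; return (o+d*((z-o[2])/d[:,2])[:,None])[:,:2]
def big(m,seed=None):
    n,l,s,cc=cv2.connectedComponentsWithStats(m.astype(np.uint8))
    i=1+np.argmax(s[1:,4]); m=(l==i).astype(np.uint8)
    k=max(cv2.findContours(m,cv2.RETR_EXTERNAL,cv2.CHAIN_APPROX_NONE)[0],key=cv2.contourArea)
    return k[:,0,:]
def cls(im,kind):
    a=im.astype(int); b,g,r=a[...,0],a[...,1],a[...,2]
    mx=a.max(2); mn=a.min(2); green=(g>r+12)&(g>b+12)
    sat=mx-mn
    if kind=="terra": return ((r-b>18))|green
    if kind=="black": return (mx<45)|green|((sat>25))
    if kind=="white": return (mn>178)|((r-b>5)&(mx>60))|green|(sat>14)
def yaw4(p):  # edge direction mod 90 from contour points (circular mean by length)
    h=cv2.convexHull(p.astype(np.float32)); q=cv2.approxPolyDP(h,5,True)[:,0]
    e=np.roll(q,-1,0)-q; return q,np.c_[np.hypot(*e.T),np.degrees(np.arctan2(e[:,1],e[:,0]))%90]
E
cat > find.py <<'E'
from station import env, vision
from h import *
import sys
tag=sys.argv[1]
c=vision.read_camera("top"); im=c["color"]; cv2.imwrite(f"pics/top_{tag}.png",im)
vis=im.copy()
L=[("terracotta_pot","terra",246,302,22),("white_round_pot","white",428,331,24),("black_square_pot","black",433,236,24),("white_square_pot","white",500,242,26),
("white_round_saucer","white",269,231,32),("terracotta_saucer","terra",338,228,32),("white_square_saucer","white",330,324,36),("black_square_saucer","black",501,327,38)]
for n,k,u,v,r in L:
    m=np.zeros(im.shape[:2],bool); m[v-r:v+r,u-r:u+r]=cls(im[v-r:v+r,u-r:u+r],k)
    p=big(m); cv2.polylines(vis,[p.reshape(-1,1,2)],True,(255,0,255),1)
    h=cv2.convexHull(p)
    if "pot" in n:
        M=cv2.moments(h); uv=[M["m10"]/M["m00"],M["m01"]/M["m00"]]
        print(n,np.round(uv,1),"xy",ray(c,uv,34).round(1))
    w=ray(c,h[:,0],65 if "pot" in n else 9).astype(np.float32)
    if "saucer" in n:
        print(n,[np.round(x,1) for x in cv2.minEnclosingCircle(w)] if "round" in n or "terra" in n else [np.round(x,1) for x in cv2.minAreaRect(w)])
    if "square" in n:
        q,e=yaw4(w); print("  edges",e.round(1).tolist())
cv2.imwrite(f"pics/vis_{tag}.png",cv2.resize(vis[180:380,200:560],None,fx=2.2,fy=2.2,interpolation=cv2.INTER_NEAREST))
E
python3 find.py a
```

```text
terracotta_pot [246.4 302.2] xy [[473.5 262.9]]
white_round_pot [427.7 331.6] xy [[438.1 -98.3]]
black_square_pot [432.4 235.4] xy [[ 632.6 -103.1]]
  edges [[64.69999694824219, 62.0], [46.29999923706055, 65.0], [62.70000076293945, 60.70000076293945], [47.70000076293945, 62.5]]
white_square_pot [499.7 241.9] xy [[ 627.7 -240.2]]
  edges [[31.200000762939453, 39.900001525878906], [40.900001525878906, 61.20000076293945], [44.400001525878906, 57.599998474121094], [29.0, 28.0], [45.5, 61.0], [49.099998474121094, 58.0]]
white_round_saucer [array([627.2, 235.4]), np.float64(49.7)]
terracotta_saucer [array([645.1,  94.1]), np.float64(49.8)]
white_square_saucer [array([443. ,  97.3]), array([93.8, 93.1]), np.float64(78.1)]
  edges [[91.30000305175781, 78.5], [90.9000015258789, 78.5], [90.4000015258789, 78.80000305175781], [90.4000015258789, 78.0]]
black_square_saucer [array([ 458.1, -249.4]), array([91.1, 92.4]), np.float64(33.1)]
  edges [[89.5, 33.400001525878906], [88.5999984741211, 33.099998474121094], [91.19999694824219, 33.29999923706055], [88.69999694824219, 34.20000076293945]]
```

View pics/vis_a.png

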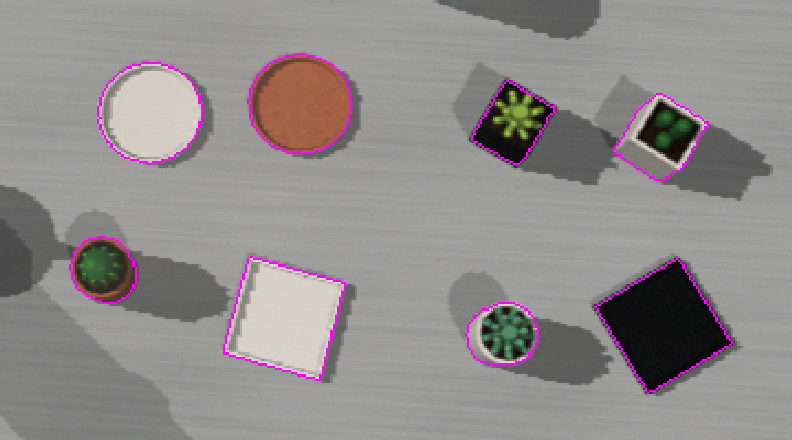

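The contours fit all eight objects closely, and the saucer radius and side lengths match the spec. Next is a move helper.

```bash
cat > plan.py <<'E'
from station import env
import numpy as np, sys
from scipy.spatial.transform import Rotation as Ro
# plan.py x y z [jawyaw_deg mod]
o=env.get_obs(); p=np.array(o["position"]); R=Ro.from_euler("xyz",o["tcp_rot"]).as_matrix()
jaw=np.degrees(np.arctan2(R[1,2],R[0,2]))
print("t",round(o["t"],2),"pos",p.round(1),"jaw",round(jaw,1),"tilt x",R[:,0].round(3),"q",np.round(o["q"],2),"F",np.round(o["wrist_force"],1),"gap",round(float(o["finger_gap"]),1))
if len(sys.argv)>3:
    t=np.array(list(map(float,sys.argv[1:4]))); d=t-p
    print("world d",d.round(1),"shift now/250:",(R.T@d/250).round(3))
    if len(sys.argv)>4:
        m=float(sys.argv[5]) if len(sys.argv)>5 else 180
        e=(float(sys.argv[4])-jaw+m/2)%m-m/2   # world yaw needed
        for a in (e,e-m if e>0 else e+m):
            R2=R@Ro.from_rotvec([np.radians(-a),0,0]).as_matrix()
            print("twist deg",round(-a,1),"scaled",round(-a/90,3),"shift after/250:",(R2.T@d/250).round(3))
E
python3 plan.py 473.5 263 200 0 180
```

```text
t 0.2 pos [186.3 596.3 241.8] jaw 72.6 tilt x [-0.    -0.001 -1.   ] q [-1.37  0.43  0.02  1.57 -0.01  1.13 -0.08] F [0.5 0.2 0.4] gap 85.2
world d [ 287.2 -333.3  -41.8] shift now/250: [ 0.168 -1.494 -0.93 ]
twist deg 72.6 scaled 0.807 shift after/250: [ 0.168 -1.333  1.149]
twist deg -107.4 scaled -1.193 shift after/250: [ 0.168  1.333 -1.149]
```

apply_moves:
  increments:
    - [[0,-0.06,-0.04],0,-1]
    - [[0,-0.12,-0.075],0,-1]
    - [[0,-0.13,-0.08],0,-1]
    - [[0,-0.13,-0.08],0,-1]
    - [[0,-0.13,-0.08],0,-1]
    - [[0,-0.13,-0.08],0,-1]
    - [[0,-0.13,-0.08],0,-1]
    - [[0,-0.13,-0.08],0,-1]
    - [[0,-0.13,-0.08],0,-1]
    - [[0,-0.13,-0.08],0,-1]

```text
t: 1.03
position: [422.1, 323.8, 242.4]
tcp_rot: [-0.118, 1.571, 1.15]
wrist_force: [0.0, 0.8, 0.4]
finger_gap: 85.5
```

```bash
python3 plan.py 473.5 263 150
```

```text
t 1.03 pos [422.1 323.8 242.4] jaw 72.7 tilt x [ 0.  0. -1.] q [-0.87  0.28  0.14  1.81 -0.05  1.05  0.56] F [0.  0.8 0.4] gap 85.5
world d [ 51.4 -60.8 -92.4] shift now/250: [ 0.37  -0.269 -0.171]
```

apply_moves:
  increments:
    - [[0,-0.1,-0.06],0,-1]
    - [[0,-0.1,-0.06],0,-1]
    - [[0.05,-0.07,-0.05],0,-1]
    - [[0.1,0,0],0,-1]
    - [[0.1,0,0],0,-1]
    - [[0.07,0,0],0,-1]
    - [[0.05,0,0],0,-1]
    - [[0,0,0],0,-1]
    - [[0,0,0],0,-1]
    - [[0,0,0],0,-1]

```text
t: 1.87
position: [473.4, 265.0, 150.6]
tcp_rot: [-0.663, 1.57, 0.605]
wrist_force: [-0.1, 0.2, -0.4]
finger_gap: 85.7
```

```bash
python3 plan.py 473.5 263 40
python3 - <<'E'
from station import vision
import cv2
cv2.imwrite("pics/w1.png",vision.read_camera("wrist")["color"])
E
```

```text
t 1.87 pos [473.4 265.  150.6] jaw 72.6 tilt x [ 0.001  0.001 -1.   ] q [-0.73  0.4   0.16  1.9  -0.08  0.85  0.74] F [-0.1  0.2 -0.4] gap 85.7
world d [ 1.000e-01 -2.000e+00 -1.106e+02] shift now/250: [ 0.443 -0.002 -0.008]
```

View pics/w1.png

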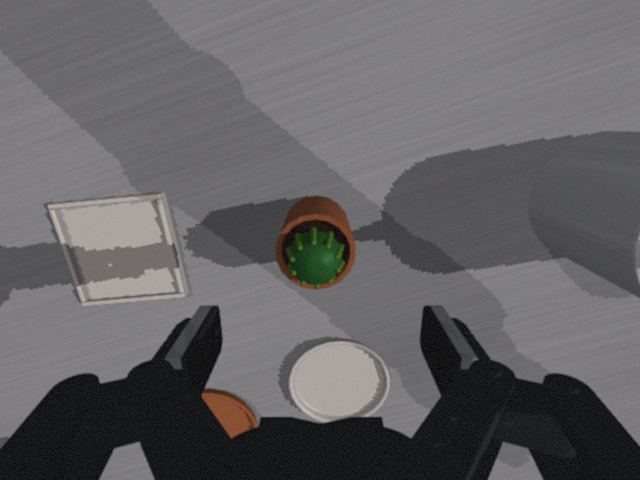

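The wrist view shows the terracotta pot centred between the jaws, with its rim centre at about (315,251). I'll cross-check that position with the wrist ray.

Run:
```python
from station import vision
from h import *
c=vision.read_camera("wrist")
print(ray(c,[[315.5,251]],65),ray(c,[[276,250],[355,250]],65))
```

```text
[[473.27230527 261.66215758]] [[464.67496255 236.61588367]
 [480.51017383 287.15115169]]
```

apply_moves:
  increments:
    - [[0.05,0,-0.01],0,-1]
    - [[0.09,0,0],0,-1]
    - [[0.09,0,0],0,-1]
    - [[0.09,0,0],0,-1]
    - [[0.07,0,0],0,-1]
    - [[0.05,0,0],0,-1]
    - [[0,0,0],0,-1]
    - [[0,0,0],0,1]
    - [[0,0,0],0,1]
    - [[0,0,0],0,1]

```text
t: 2.8
position: [473.0, 262.6, 41.3]
tcp_rot: [-0.721, 1.569, 0.547]
wrist_force: [-6.3, -3.2, 23.6]
finger_gap: 52.9
```

apply_moves:
  increments:
    - [[0,0,0],0,1]
    - [[0,0,0],0,1]
    - [[0,0,0],0,1]
    - [[0,0,0],0,1]
    - [[0,0,0],0,1]
    - [[0,0,0],0,1]
    - [[-0.02,0,0],0,1]
    - [[-0.05,0,0],0,1]
    - [[-0.09,0,0],0,1]
    - [[-0.09,0,0],0,1]

```text
t: 3.63
position: [471.6, 262.0, 103.2]
tcp_rot: [2.437, 1.569, -2.578]
wrist_force: [0.9, 0.5, -3.6]
finger_gap: 52.7
```

```bash
python3 plan.py 645 94 110
python3 - <<'E'
from station import vision
import cv2
cv2.imwrite("pics/w2.png",vision.read_camera("wrist")["color"])
E
```

```text
t 3.63 pos [471.6 262.  103.2] jaw 72.6 tilt x [-0.001 -0.001 -1.   ] q [-0.72  0.46  0.15  1.95 -0.1   0.74  0.76] F [ 0.9  0.5 -3.6] gap 52.7
world d [ 173.4 -168.     6.8] shift now/250: [-0.027 -0.862 -0.435]
```

View pics/w2.png

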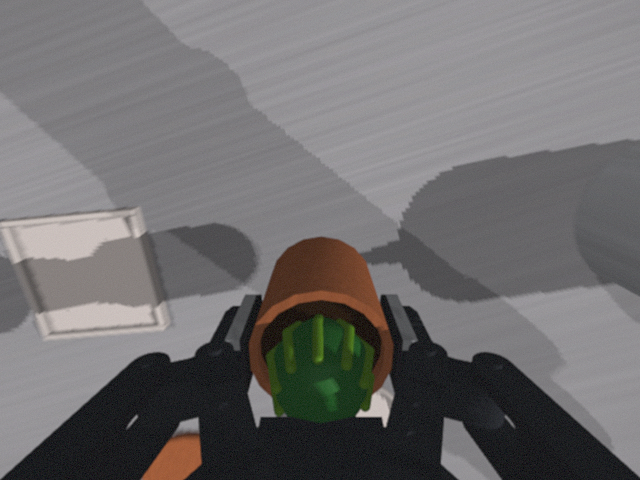

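The pot is held upright with a 52.7 mm gap. Now carrying it to the terracotta saucer.

apply_moves:
  increments:
    - [[-0.02,-0.05,-0.02],0,1]
    - [[0,-0.09,-0.045],0,1]
    - [[0,-0.11,-0.055],0,1]
    - [[0,-0.11,-0.055],0,1]
    - [[0,-0.11,-0.055],0,1]
    - [[0,-0.11,-0.055],0,1]
    - [[0,-0.11,-0.055],0,1]
    - [[0,-0.1,-0.05],0,1]
    - [[0,-0.05,-0.03],0,1]
    - [[0,-0.02,-0.015],0,1]

```text
t: 4.52
position: [646.6, 90.4, 106.9]
tcp_rot: [-2.643, 1.569, -1.379]
wrist_force: [-0.6, -1.0, -3.1]
finger_gap: 52.3
```

apply_moves:
  increments:
    - [[0,0,0],0,1]
    - [[0.04,0,0],0,1]
    - [[0.06,0,0],0,1]
    - [[0.06,0,0],0,1]
    - [[0,0,0],0,1]
    - [[0,0,0],0,1]
    - [[0,0,0],0,1]
    - [[0,0,0],0,1]
    - [[0,0,0],0,1]
    - [[0,0,0],0,1]

```text
t: 5.35
position: [645.4, 94.6, 68.1]
tcp_rot: [-0.996, 1.57, 0.272]
wrist_force: [0.5, 0.0, -4.1]
finger_gap: 52.6
```

```bash
python3 plan.py 645 94 45
python3 - <<'E'
from station import vision
import cv2
cv2.imwrite("pics/w3.png",vision.read_camera("wrist")["color"])
c=vision.read_camera("scene")["color"]
cv2.imwrite("pics/s3.png",cv2.resize(c[120:340,180:480],None,fx=2.5,fy=2.5))
E
```

```text
t 5.35 pos [645.4  94.6  68.1] jaw 72.7 tilt x [ 0.001  0.    -1.   ] q [-0.33  0.65  0.16  1.68 -0.13  0.81  1.15] F [ 0.5  0.  -4.1] gap 52.6
world d [ -0.4  -0.6 -23.1] shift now/250: [ 0.092  0.001 -0.003]
```

View pics/w3.png

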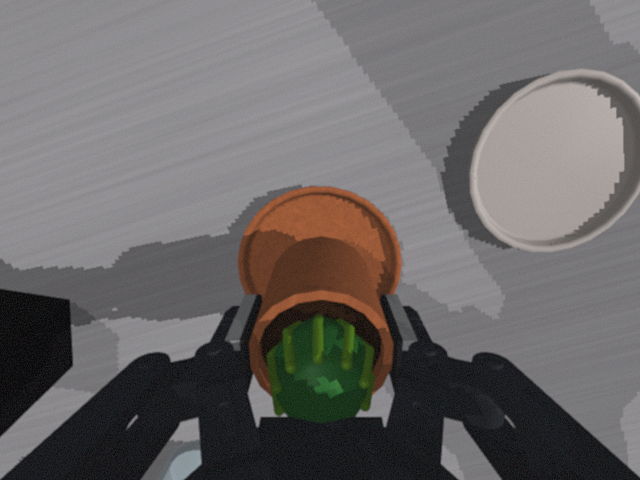

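View pics/s3.png

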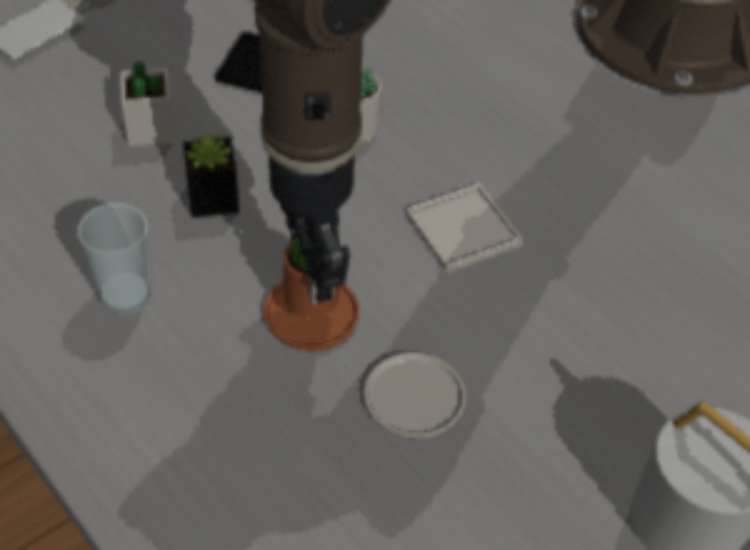

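apply_moves:
  increments:
    - [[0.03,0,0],0,1]
    - [[0.03,0,0],0,1]
    - [[0.02,0,0],0,1]
    - [[0,0,0],0,1]
    - [[0.004,0,0],0,1]
    - [[0.004,0,0],0,1]
    - [[0,0,0],0,1]
    - [[0,0,0],0,1]
    - [[0,0,0],0,1]
    - [[0,0,0],0,1]

```text
t: 6.28
position: [644.8, 94.3, 45.6]
tcp_rot: [1.932, 1.571, -3.084]
wrist_force: [-4.5, -0.8, 5.4]
finger_gap: 52.8
```

```bash
python3 plan.py 645 94 45
```

```text
t 6.28 pos [644.8  94.3  45.6] jaw 72.6 tilt x [-0. -0. -1.] q [-0.33  0.68  0.15  1.7  -0.14  0.77  1.16] F [-4.5 -0.8  5.4] gap 52.8
world d [ 0.2 -0.3 -0.6] shift now/250: [ 0.002 -0.001 -0.001]
```

Contact registered at about 9 N. Releasing and retreating.

apply_moves:
  increments:
    - [[0,0,0],0,-1]
    - [[0,0,0],0,-1]
    - [[0,0,0],0,-1]
    - [[0,0,0],0,-1]
    - [[0,0,0],0,-1]
    - [[0,0,0],0,-1]
    - [[-0.03,0,0],0,-1]
    - [[-0.07,0,0],0,-1]
    - [[-0.1,0,0],0,-1]
    - [[-0.1,0,0],0,-1]

```text
t: 7.12
position: [644.5, 94.3, 121.2]
tcp_rot: [2.118, 1.57, -2.898]
wrist_force: [0.4, 0.5, 0.5]
finger_gap: 85.3
```

```bash
python3 plan.py 438 -98 160 40 180
python3 - <<'E'
from station import vision
import cv2
cv2.imwrite("pics/w4.png",vision.read_camera("wrist")["color"])
E
```

```text
t 7.12 pos [644.5  94.3 121.2] jaw 72.6 tilt x [-0.001 -0.    -1.   ] q [-0.34  0.59  0.17  1.65 -0.12  0.92  1.14] F [0.4 0.5 0.5] gap 85.3
world d [-206.5 -192.3   38.8] shift now/250: [-0.154  0.559 -0.981]
twist deg 32.6 scaled 0.363 shift after/250: [-0.154 -0.058 -1.128]
twist deg -147.4 scaled -1.637 shift after/250: [-0.154  0.058  1.128]
```

View pics/w4.png

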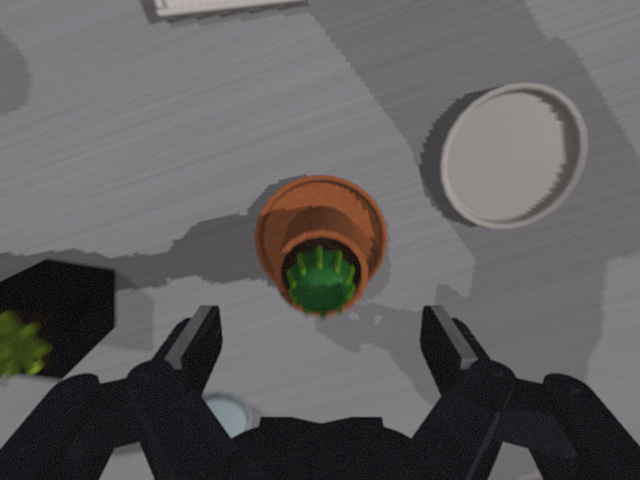

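apply_moves:
  increments:
    - [[-0.05,0,0],0.06,-1]
    - [[-0.05,0,0],0.06,-1]
    - [[-0.05,0,0],0.06,-1]
    - [[0,0,0],0.06,-1]
    - [[0,0,0],0.06,-1]
    - [[0,0,0],0.063,-1]
    - [[0,-0.005,-0.06],0,-1]
    - [[0,-0.006,-0.11],0,-1]
    - [[0,-0.006,-0.13],0,-1]
    - [[0,-0.006,-0.13],0,-1]

```text
t: 8.0
position: [565.6, 20.6, 158.1]
tcp_rot: [-0.642, 1.57, 0.057]
wrist_force: [0.2, -1.0, 0.6]
finger_gap: 85.2
```

apply_moves:
  increments:
    - [[0,-0.006,-0.13],0,-1]
    - [[0,-0.006,-0.13],0,-1]
    - [[0,-0.006,-0.13],0,-1]
    - [[0,-0.006,-0.12],0,-1]
    - [[0,-0.006,-0.1],0,-1]
    - [[0,-0.005,-0.06],0,-1]
    - [[0,0,-0.02],0,-1]
    - [[0,0,0],0,-1]
    - [[0,0,0],0,-1]
    - [[0,0,0],0,-1]

```text
t: 8.83
position: [441.1, -95.5, 157.9]
tcp_rot: [-0.569, 1.57, 0.131]
wrist_force: [0.0, -0.2, -0.3]
finger_gap: 85.2
```

```bash
python3 plan.py 438 -98 40
python3 - <<'E'
from station import vision
import cv2
cv2.imwrite("pics/w5.png",vision.read_camera("wrist")["color"])
E
```

```text
t 8.83 pos [441.1 -95.5 157.9] jaw 40.1 tilt x [ 0.001  0.    -1.   ] q [-0.22  0.26  0.38  2.11 -0.14  0.79  0.95] F [ 0.  -0.2 -0.3] gap 85.2
world d [  -3.1   -2.5 -117.9] shift now/250: [ 0.472  0.001 -0.016]
```

View pics/w5.png

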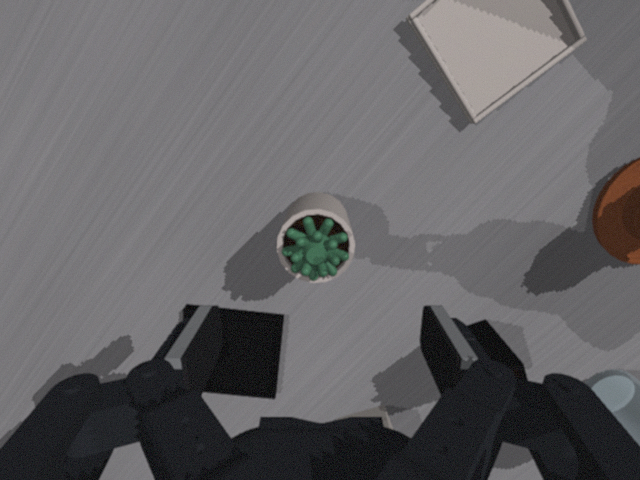

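The wrist view shows the white round pot between the jaws, with its rim at about (316,246).

Run:
```python
from station import vision
from h import *
c=vision.read_camera("wrist")
print(ray(c,[[316,246]],65))
```

```text
[[438.44535552 -96.96278805]]
```

apply_moves:
  increments:
    - [[0.05,0,-0.016],0,-1]
    - [[0.09,0,0],0,-1]
    - [[0.09,0,0],0,-1]
    - [[0.09,0,0],0,-1]
    - [[0.09,0,0],0,-1]
    - [[0.06,0,0],0,-1]
    - [[0,0,0],0,-1]
    - [[0,0,0],0,-1]
    - [[0,0,0],0,1]
    - [[0,0,0],0,1]

```text
t: 9.77
position: [437.6, -99.1, 41.3]
tcp_rot: [-0.734, 1.569, -0.036]
wrist_force: [-0.8, 0.0, -0.3]
finger_gap: 63.6
```

apply_moves:
  increments:
    - [[0,0,0],0,1]
    - [[0,0,0],0,1]
    - [[0,0,0],0,1]
    - [[0,0,0],0,1]
    - [[0,0,0],0,1]
    - [[0,0,0],0,1]
    - [[0,0,0],0,1]
    - [[-0.02,0,0],0,1]
    - [[-0.05,0,0],0,1]
    - [[-0.09,0,0],0,1]

```text
t: 10.6
position: [435.2, -98.9, 79.9]
tcp_rot: [2.393, 1.567, 3.091]
wrist_force: [0.5, 0.1, -4.2]
finger_gap: 52.5
```

```bash
python3 plan.py 627 235.5 160
python3 - <<'E'
from station import vision
import cv2
cv2.imwrite("pics/w6.png",vision.read_camera("wrist")["color"])
E
```

```text
t 10.6 pos [435.2 -98.9  79.9] jaw 40.0 tilt x [-0.003  0.    -1.   ] q [-0.16  0.39  0.34  2.19 -0.23  0.59  1.04] F [ 0.5  0.1 -4.2] gap 52.5
world d [191.8 334.4  80.1] shift now/250: [-0.323  0.533  1.447]
```

View pics/w6.png

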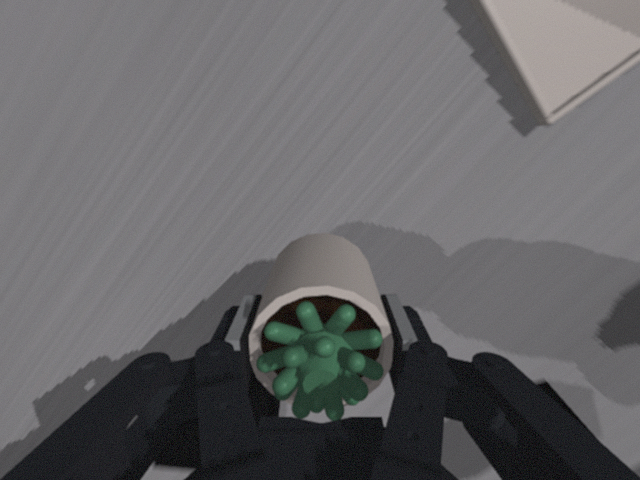

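apply_moves:
  increments:
    - [[-0.08,0,0],0,1]
    - [[-0.09,0.01,0.03],0,1]
    - [[-0.09,0.03,0.07],0,1]
    - [[-0.06,0.04,0.1],0,1]
    - [[0,0.045,0.12],0,1]
    - [[0,0.045,0.12],0,1]
    - [[0,0.045,0.12],0,1]
    - [[0,0.045,0.12],0,1]
    - [[0,0.045,0.12],0,1]
    - [[0,0.045,0.12],0,1]

```text
t: 11.48
position: [556.9, 117.1, 160.6]
tcp_rot: [1.709, 1.571, 2.407]
wrist_force: [0.4, -0.1, -3.3]
finger_gap: 52.7
```

apply_moves:
  increments:
    - [[0,0.045,0.12],0,1]
    - [[0,0.045,0.12],0,1]
    - [[0,0.045,0.12],0,1]
    - [[0,0.04,0.11],0,1]
    - [[0,0.03,0.08],0,1]
    - [[0,0.015,0.06],0,1]
    - [[0,0.005,0.02],0,1]
    - [[0,0,0],0,1]
    - [[0,0,0],0,1]
    - [[0,0,0],0,1]

```text
t: 12.32
position: [640.9, 258.2, 160.4]
tcp_rot: [-2.761, 1.57, -2.065]
wrist_force: [-0.3, 0.6, -3.3]
finger_gap: 52.5
```

```bash
python3 plan.py 627 235.5 70
```

```text
t 12.32 pos [640.9 258.2 160.4] jaw 39.9 tilt x [-0.001 -0.001 -1.   ] q [-0.66  0.62  0.32  1.51 -0.21  1.05  0.41] F [-0.3  0.6 -3.3] gap 52.5
world d [-13.9 -22.7 -90.4] shift now/250: [ 0.362 -0.034 -0.1  ]
```

apply_moves:
  increments:
    - [[0,-0.017,-0.05],0,1]
    - [[0.03,-0.017,-0.05],0,1]
    - [[0.08,0,0],0,1]
    - [[0.1,0,0],0,1]
    - [[0.08,0,0],0,1]
    - [[0.05,0,0],0,1]
    - [[0.02,0,0],0,1]
    - [[0,0,0],0,1]
    - [[0,0,0],0,1]
    - [[0,0,0],0,1]

```text
t: 13.15
position: [628.5, 237.5, 71.8]
tcp_rot: [-0.322, 1.569, 0.375]
wrist_force: [1.3, 0.6, -3.1]
finger_gap: 52.9
```

```bash
python3 plan.py 627 235.5 48
python3 - <<'E'
from station import vision
import cv2
cv2.imwrite("pics/w7.png",vision.read_camera("wrist")["color"])
E
```

```text
t 13.15 pos [628.5 237.5  71.8] jaw 40.0 tilt x [ 0.002  0.001 -1.   ] q [-0.62  0.68  0.29  1.64 -0.24  0.85  0.46] F [ 1.3  0.6 -3.1] gap 52.9
world d [ -1.5  -2.  -23.8] shift now/250: [ 0.095 -0.002 -0.01 ]
```

View pics/w7.png

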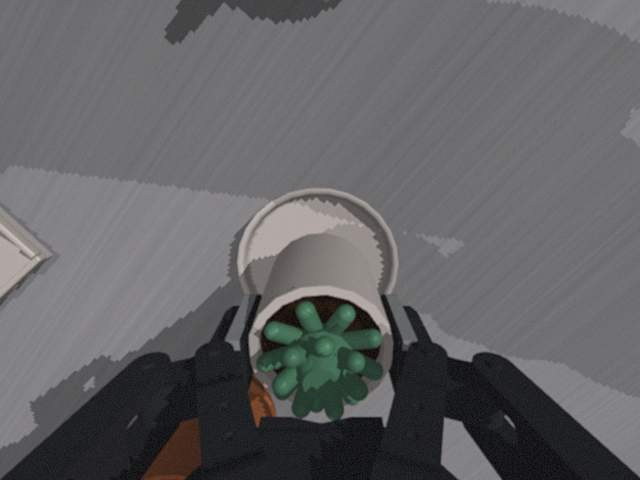

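apply_moves:
  increments:
    - [[0.03,-0.002,-0.007],0,1]
    - [[0.03,0,0],0,1]
    - [[0.03,0,0],0,1]
    - [[0.004,0,0],0,1]
    - [[0,0,0],0,1]
    - [[0.004,0,0],0,1]
    - [[0.004,0,0],0,1]
    - [[0,0,0],0,1]
    - [[0,0,0],0,1]
    - [[0,0,0],0,1]

```text
t: 14.03
position: [626.2, 235.8, 45.8]
tcp_rot: [1.868, 1.57, 2.565]
wrist_force: [-5.3, -1.4, 10.6]
finger_gap: 52.8
```

```bash
python3 plan.py 627 235.5 45
```

```text
t 14.03 pos [626.2 235.8  45.8] jaw 40.0 tilt x [-0.  0. -1.] q [-0.61  0.71  0.27  1.66 -0.25  0.81  0.47] F [-5.3 -1.4 10.6] gap 52.8
world d [ 0.8 -0.3 -0.8] shift now/250: [ 0.003 -0.003  0.001]
```

Contact again at about 14 N. Releasing and heading to the white square pot with the jaws at 59.5°.

apply_moves:
  increments:
    - [[0,0,0],0,-1]
    - [[0,0,0],0,-1]
    - [[0,0,0],0,-1]
    - [[0,0,0],0,-1]
    - [[0,0,0],0,-1]
    - [[0,0,0],0,-1]
    - [[-0.03,0,0],0,-1]
    - [[-0.07,0,0],0,-1]
    - [[-0.1,0,0],0,-1]
    - [[-0.1,0,0],0,-1]

```text
t: 14.87
position: [626.1, 235.6, 120.6]
tcp_rot: [2.99, 1.569, -2.595]
wrist_force: [1.9, 0.6, 0.2]
finger_gap: 85.2
```

apply_moves:
  increments:
    - [[-0.1,0,0],0,-1]
    - [[-0.06,0,0],-0.05,-1]
    - [[-0.03,0,0],-0.06,-1]
    - [[0,0,0],-0.06,-1]
    - [[0,0,0],-0.047,-1]
    - [[0,0,0],0,-1]
    - [[0,0,0],0,-1]
    - [[0,0,0],0,-1]
    - [[0,0,0],0,-1]
    - [[0,0,0],0,-1]

```text
t: 15.7
position: [626.5, 235.9, 167.2]
tcp_rot: [2.941, 1.571, -2.304]
wrist_force: [-0.4, -0.2, -0.7]
finger_gap: 85.5
```

```bash
python3 plan.py 628 -240 170 59.5 180
python3 - <<'E'
from station import vision
import cv2
cv2.imwrite("pics/w8.png",vision.read_camera("wrist")["color"])
E
```

```text
t 15.7 pos [626.5 235.9 167.2] jaw 59.4 tilt x [-0. -0. -1.] q [-0.59  0.57  0.23  1.56 -0.15  1.03  0.72] F [-0.4 -0.2 -0.7] gap 85.5
world d [   1.5 -475.9    2.8] shift now/250: [-0.011 -0.973 -1.636]
twist deg -0.1 scaled -0.001 shift after/250: [-0.011 -0.971 -1.637]
twist deg 179.9 scaled 1.999 shift after/250: [-0.011  0.971  1.637]
```

View pics/w8.png

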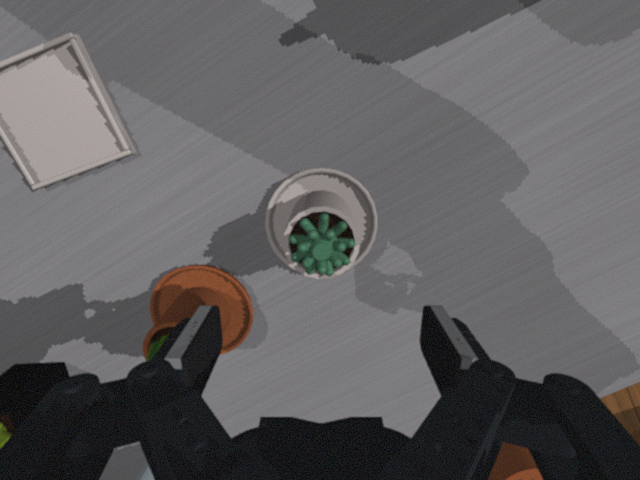

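apply_moves:
  increments:
    - [[0,-0.03,-0.05],0,-1]
    - [[0,-0.06,-0.1],0,-1]
    - [[0,-0.071,-0.12],0,-1]
    - [[0,-0.071,-0.12],0,-1]
    - [[0,-0.071,-0.12],0,-1]
    - [[0,-0.071,-0.12],0,-1]
    - [[0,-0.071,-0.12],0,-1]
    - [[0,-0.071,-0.12],0,-1]
    - [[0,-0.071,-0.12],0,-1]
    - [[0,-0.071,-0.12],0,-1]

```text
t: 16.58
position: [626.7, -89.7, 167.5]
tcp_rot: [-2.61, 1.57, -1.573]
wrist_force: [0.4, -0.2, 0.2]
finger_gap: 85.1
```

apply_moves:
  increments:
    - [[0,-0.071,-0.12],0,-1]
    - [[0,-0.071,-0.12],0,-1]
    - [[0,-0.071,-0.12],0,-1]
    - [[0,-0.06,-0.1],0,-1]
    - [[0,-0.04,-0.065],0,-1]
    - [[0,0,0],0,-1]
    - [[0,0,0],0,-1]
    - [[0,0,0],0,-1]
    - [[0,0,0],0,-1]
    - [[0,0,0],0,-1]

```text
t: 17.42
position: [628.6, -238.0, 167.3]
tcp_rot: [0.465, 1.57, 1.506]
wrist_force: [0.3, -0.3, -0.4]
finger_gap: 85.3
```

```bash
python3 plan.py 628 -240 40 59.5
python3 - <<'E'
from station import vision
import cv2
cv2.imwrite("pics/w9.png",vision.read_camera("wrist")["color"])
E
```

```text
t 17.42 pos [ 628.6 -238.   167.3] jaw 59.6 tilt x [ 0.     0.001 -1.   ] q [ 0.11  0.58  0.27  1.55 -0.17  1.03  1.47] F [ 0.3 -0.3 -0.4] gap 85.3
world d [  -0.6   -2.  -127.3] shift now/250: [ 0.509 -0.002 -0.008]
twist deg 0.1 scaled 0.001 shift after/250: [ 0.509 -0.002 -0.008]
twist deg -179.9 scaled -1.999 shift after/250: [0.509 0.002 0.008]
```

View pics/w9.png

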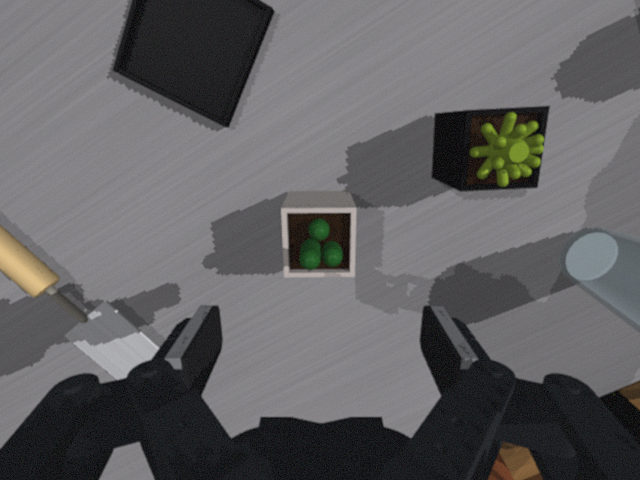

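The wrist view shows the white square pot centred with its rim aligned: top corners at about (281,207), (355,206), (355,276) and (284,276). The black pot's top is at about (467,109) to (540,187). I'll compute positions and yaws from these.

Run:
```python
from station import vision
from h import *
c=vision.read_camera("wrist"); im=c["color"]
q=ray(c,[[281.5,207],[355.5,206.5],[354.5,276.5],[284,277]],65); print(q.mean(0)); e=np.roll(q,-1,0)-q; print(np.hypot(*e.T),np.degrees(np.arctan2(e[:,1],e[:,0]))%90)
a=cv2.resize(np.clip(im[90:290,270:560].astype(float)*2,0,255).astype(np.uint8),None,fx=2.7,fy=2.7,interpolation=cv2.INTER_CUBIC); cv2.imwrite("pics/w9z.png",a)
```

```text
[ 628.48758523 -239.41135713]
[51.20457585 52.92990793 52.1718857  52.961476  ] [59.97965416 60.60428896 60.0161977  59.55743862]
```

View pics/w9z.png

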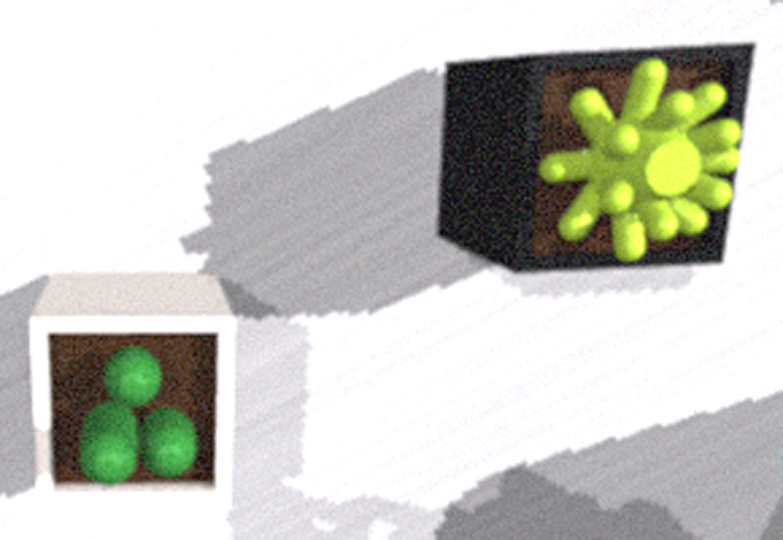

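apply_moves:
  increments:
    - [[0.05,0,-0.006],0,-1]
    - [[0.1,0,0],0,-1]
    - [[0.1,0,0],0,-1]
    - [[0.1,0,0],0,-1]
    - [[0.09,0,0],0,-1]
    - [[0.065,0,0],0,-1]
    - [[0,0,0],0,-1]
    - [[0,0,0],0,-1]
    - [[0,0,0],0,1]
    - [[0,0,0],0,1]

```text
t: 18.35
position: [628.4, -241.1, 42.4]
tcp_rot: [-1.353, 1.569, -0.315]
wrist_force: [0.2, -0.4, 0.3]
finger_gap: 64.2
```

apply_moves:
  increments:
    - [[0,0,0],0,1]
    - [[0,0,0],0,1]
    - [[0,0,0],0,1]
    - [[0,0,0],0,1]
    - [[0,0,0],0,1]
    - [[0,0,0],0,1]
    - [[0,0,0],0,1]
    - [[-0.02,0,0],0,1]
    - [[-0.05,0,0],0,1]
    - [[-0.09,0,0],0,1]

```text
t: 19.18
position: [625.5, -240.1, 79.7]
tcp_rot: [1.819, 1.566, 2.858]
wrist_force: [-0.1, 0.2, -3.4]
finger_gap: 51.2
```

```bash
python3 plan.py 443 97.3 160 78.4 180
python3 - <<'E'
from station import vision
import cv2
cv2.imwrite("pics/w10.png",vision.read_camera("wrist")["color"])
E
```

```text
t 19.18 pos [ 625.5 -240.1   79.7] jaw 59.5 tilt x [-0.005  0.001 -1.   ] q [ 0.13  0.67  0.24  1.63 -0.2   0.87  1.49] F [-0.1  0.2 -3.4] gap 51.2
world d [-182.5  337.4   80.3] shift now/250: [-0.316  1.316  0.792]
twist deg -18.9 scaled -0.21 shift after/250: [-0.316  0.988  1.175]
twist deg 161.1 scaled 1.79 shift after/250: [-0.316 -0.988 -1.175]
```

View pics/w10.png

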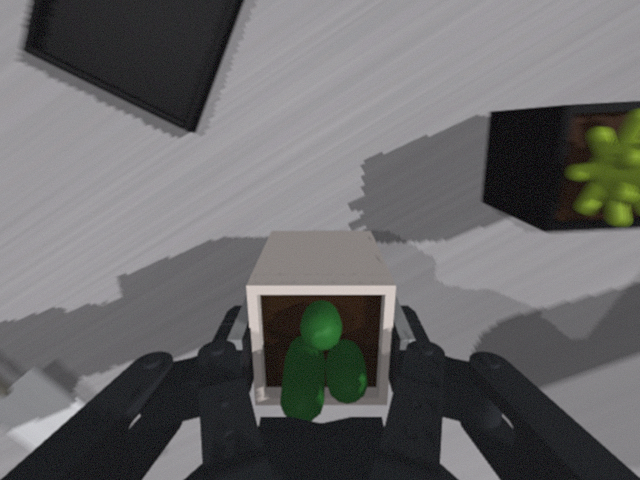

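apply_moves:
  increments:
    - [[-0.09,0,0],0,1]
    - [[-0.1,0,0],-0.04,1]
    - [[-0.08,0,0],-0.06,1]
    - [[-0.046,0,0],-0.06,1]
    - [[0,0,0],-0.05,1]
    - [[0,0.03,0.035],0,1]
    - [[0,0.06,0.07],0,1]
    - [[0,0.08,0.095],0,1]
    - [[0,0.08,0.095],0,1]
    - [[0,0.08,0.095],0,1]

```text
t: 20.07
position: [564.6, -127.1, 159.8]
tcp_rot: [1.343, 1.57, 2.709]
wrist_force: [-0.0, 0.3, -3.6]
finger_gap: 51.1
```

apply_moves:
  increments:
    - [[0,0.08,0.095],0,1]
    - [[0,0.08,0.095],0,1]
    - [[0,0.08,0.095],0,1]
    - [[0,0.08,0.095],0,1]
    - [[0,0.08,0.095],0,1]
    - [[0,0.08,0.095],0,1]
    - [[0,0.08,0.095],0,1]
    - [[0,0.06,0.08],0,1]
    - [[0,0.03,0.04],0,1]
    - [[0,0,0],0,1]

```text
t: 20.9
position: [444.2, 99.5, 160.1]
tcp_rot: [0.993, 1.569, 2.364]
wrist_force: [-0.4, 1.6, -3.7]
finger_gap: 51.2
```

```bash
python3 plan.py 443 97.3 72 78.4 180
```

```text
t 20.9 pos [444.2  99.5 160.1] jaw 78.6 tilt x [-0.001  0.001 -1.   ] q [-0.41  0.26  0.09  2.08 -0.03  0.81  1.07] F [-0.4  1.6 -3.7] gap 51.2
world d [ -1.2  -2.2 -88.1] shift now/250: [ 0.352  0.002 -0.01 ]
twist deg 0.2 scaled 0.002 shift after/250: [ 0.352  0.002 -0.01 ]
twist deg -179.8 scaled -1.998 shift after/250: [ 0.352 -0.002  0.01 ]
```

apply_moves:
  increments:
    - [[0.04,0.002,-0.01],0.002,1]
    - [[0.08,0,0],0,1]
    - [[0.08,0,0],0,1]
    - [[0.08,0,0],0,1]
    - [[0.05,0,0],0,1]
    - [[0.02,0,0],0,1]
    - [[0,0,0],0,1]
    - [[0,0,0],0,1]
    - [[0,0,0],0,1]
    - [[0,0,0],0,1]

```text
t: 21.73
position: [446.2, 94.0, 73.4]
tcp_rot: [-1.024, 1.569, 0.34]
wrist_force: [-1.3, -0.3, -3.7]
finger_gap: 51.7
```

```bash
python3 plan.py 443 97.3 49 78.4 180
python3 - <<'E'
from station import vision
import cv2
cv2.imwrite("pics/w11.png",vision.read_camera("wrist")["color"])
E
```

```text
t 21.73 pos [446.2  94.   73.4] jaw 78.2 tilt x [ 0.002  0.001 -1.   ] q [-0.38  0.4   0.08  2.16 -0.05  0.58  1.1 ] F [-1.3 -0.3 -3.7] gap 51.7
world d [ -3.2   3.3 -24.4] shift now/250: [0.098 0.016 0.01 ]
twist deg -0.2 scaled -0.002 shift after/250: [0.098 0.016 0.01 ]
twist deg 179.8 scaled 1.998 shift after/250: [ 0.098 -0.016 -0.01 ]
```

View pics/w11.png

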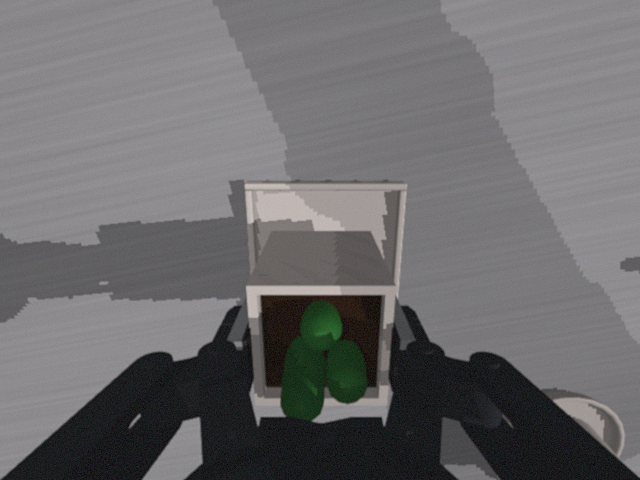

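apply_moves:
  increments:
    - [[0.02,0.01,0.006],0,1]
    - [[0.03,0.004,0.003],0,1]
    - [[0.03,0,0],0,1]
    - [[0,0,0],0,1]
    - [[0,0,0],0,1]
    - [[0,0,0],0,1]
    - [[0,0,0],0,1]
    - [[0,0,0],0,1]
    - [[0,0,0],0,1]
    - [[0,0,0],0,1]

```text
t: 22.62
position: [442.8, 96.8, 52.7]
tcp_rot: [-0.953, 1.57, 0.413]
wrist_force: [0.7, 0.7, -3.3]
finger_gap: 51.4
```

```bash
python3 plan.py 443 97.3 46 78.4 180
python3 - <<'E'
from station import vision
import cv2
cv2.imwrite("pics/w12.png",vision.read_camera("wrist")["color"])
E
```

```text
t 22.62 pos [442.8  96.8  52.7] jaw 78.2 tilt x [ 0.  0. -1.] q [-0.39  0.44  0.07  2.18 -0.06  0.52  1.09] F [ 0.7  0.7 -3.3] gap 51.4
world d [ 0.2  0.5 -6.7] shift now/250: [ 0.027 -0.     0.002]
twist deg -0.2 scaled -0.002 shift after/250: [ 0.027 -0.     0.002]
twist deg 179.8 scaled 1.998 shift after/250: [ 0.027  0.    -0.002]
```

View pics/w12.png

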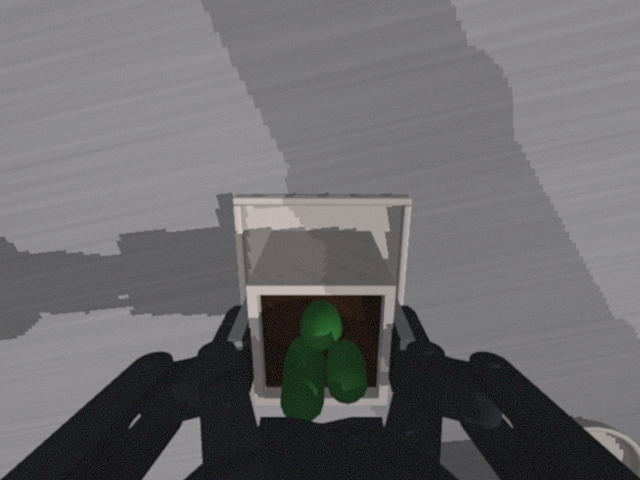

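apply_moves:
  increments:
    - [[0.016,0,0.001],0,1]
    - [[0,0,0],0,1]
    - [[0.004,0,0],0,1]
    - [[0.004,0,0],0,1]
    - [[0.004,0,0],0,1]
    - [[0,0,0],0,1]
    - [[0,0,0],0,1]
    - [[0,0,0],0,1]
    - [[0,0,0],0,1]
    - [[0,0,0],0,1]

```text
t: 23.5
position: [442.6, 97.0, 46.6]
tcp_rot: [-0.386, 1.57, 0.979]
wrist_force: [-6.1, -1.0, 18.8]
finger_gap: 51.3
```

```bash
python3 plan.py 443 97.3 45
```

```text
t 23.5 pos [442.6  97.   46.6] jaw 78.2 tilt x [ 0.  0. -1.] q [-0.39  0.45  0.07  2.19 -0.06  0.51  1.09] F [-6.1 -1.  18.8] gap 51.3
world d [ 0.4  0.3 -1.6] shift now/250: [ 0.006 -0.001  0.001]
```

Contact registered. Releasing, rising and heading to the black pot.

apply_moves:
  increments:
    - [[-0.003,0,0],0,1]
    - [[0,0,0],0,-1]
    - [[0,0,0],0,-1]
    - [[0,0,0],0,-1]
    - [[0,0,0],0,-1]
    - [[0,0,0],0,-1]
    - [[0,0,0],0,-1]
    - [[-0.03,0,0],0,-1]
    - [[-0.07,0,0],0,-1]
    - [[-0.1,0,0],0,-1]

```text
t: 24.33
position: [441.4, 96.6, 96.0]
tcp_rot: [2.125, 1.567, -2.793]
wrist_force: [0.8, -1.2, -0.3]
finger_gap: 85.4
```

apply_moves:
  increments:
    - [[-0.1,0,0],0,-1]
    - [[-0.1,0,0],0.04,-1]
    - [[-0.06,0,0],0.06,-1]
    - [[-0.02,0,0],0.05,-1]
    - [[0,0,0],0.03,-1]
    - [[0,0,0],0,-1]
    - [[0,0,0],0,-1]
    - [[0,0,0],0,-1]
    - [[0,0,0],0,-1]
    - [[0,0,0],0,-1]

```text
t: 25.17
position: [442.5, 96.9, 166.1]
tcp_rot: [2.377, 1.57, -2.822]
wrist_force: [-0.1, 0.6, -1.0]
finger_gap: 85.6
```

```bash
python3 plan.py 632.6 -103 170 62 180
python3 - <<'E'
from station import vision
import cv2
cv2.imwrite("pics/w13.png",vision.read_camera("wrist")["color"])
E
```

```text
t 25.17 pos [442.5  96.9 166.1] jaw 62.1 tilt x [-0.001 -0.    -1.   ] q [-0.46  0.25  0.16  2.08 -0.05  0.82  0.81] F [-0.1  0.6 -1. ] gap 85.6
world d [ 190.1 -199.9    3.9] shift now/250: [-0.016 -1.046 -0.35 ]
twist deg 0.1 scaled 0.001 shift after/250: [-0.016 -1.047 -0.349]
twist deg -179.9 scaled -1.999 shift after/250: [-0.016  1.047  0.349]
```

View pics/w13.png

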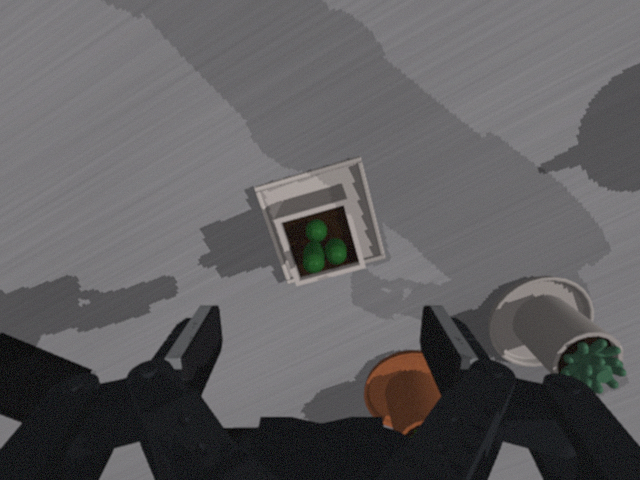

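apply_moves:
  increments:
    - [[0,-0.05,-0.017],0,-1]
    - [[0,-0.1,-0.033],0,-1]
    - [[0,-0.12,-0.04],0,-1]
    - [[0,-0.12,-0.04],0,-1]
    - [[0,-0.12,-0.04],0,-1]
    - [[0,-0.12,-0.04],0,-1]
    - [[0,-0.12,-0.04],0,-1]
    - [[0,-0.12,-0.04],0,-1]
    - [[0,-0.11,-0.037],0,-1]
    - [[0,-0.066,-0.022],0,-1]

```text
t: 26.05
position: [634.1, -106.0, 165.8]
tcp_rot: [-2.552, 1.569, -1.472]
wrist_force: [-0.3, 0.0, 1.1]
finger_gap: 85.3
```

apply_moves:
  increments:
    - [[0,0,0],0,-1]
    - [[0,0,0],0,-1]
    - [[0,0,0],0,-1]
    - [[0,0,0],0,-1]
    - [[0,0,0],0,-1]
    - [[0,0,0],0,-1]
    - [[0,0,0],0,-1]
    - [[0,0,0],0,-1]
    - [[0,0,0],0,-1]
    - [[0,0,0],0,-1]

```text
t: 26.88
position: [632.7, -102.7, 166.4]
tcp_rot: [-0.529, 1.571, 0.553]
wrist_force: [0.5, -0.7, 0.3]
finger_gap: 85.2
```

```bash
python3 plan.py 632.6 -103 40 62 180
python3 - <<'E'
from station import vision
import cv2,numpy as np
im=vision.read_camera("wrist")["color"]
cv2.imwrite("pics/w14.png",im)
cv2.imwrite("pics/w14z.png",cv2.resize(np.clip(im[170:320,220:420].astype(float)*2.5,0,255).astype(np.uint8),None,fx=4,fy=4,interpolation=cv2.INTER_CUBIC))
E
```

```text
t 26.88 pos [ 632.7 -102.7  166.4] jaw 62.0 tilt x [ 0.  0. -1.] q [-0.07  0.53  0.22  1.64 -0.13  0.99  1.28] F [ 0.5 -0.7  0.3] gap 85.2
world d [-1.000e-01 -3.000e-01 -1.264e+02] shift now/250: [ 0.505 -0.    -0.001]
twist deg 0.0 scaled 0.0 shift after/250: [ 0.505 -0.    -0.001]
twist deg -180.0 scaled -2.0 shift after/250: [0.505 0.    0.001]
```

View pics/w14.png

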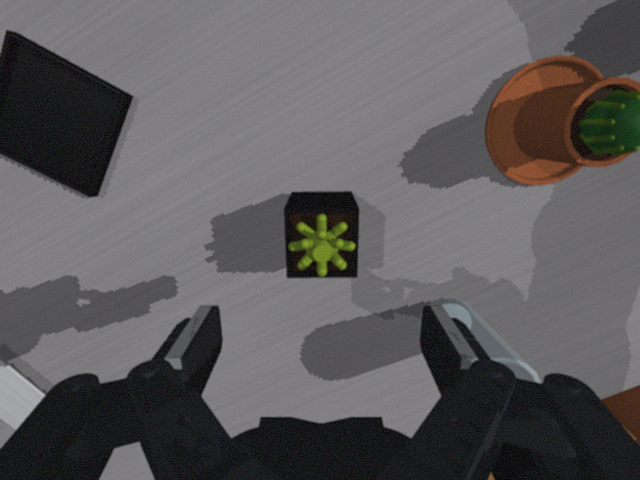

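View pics/w14z.png

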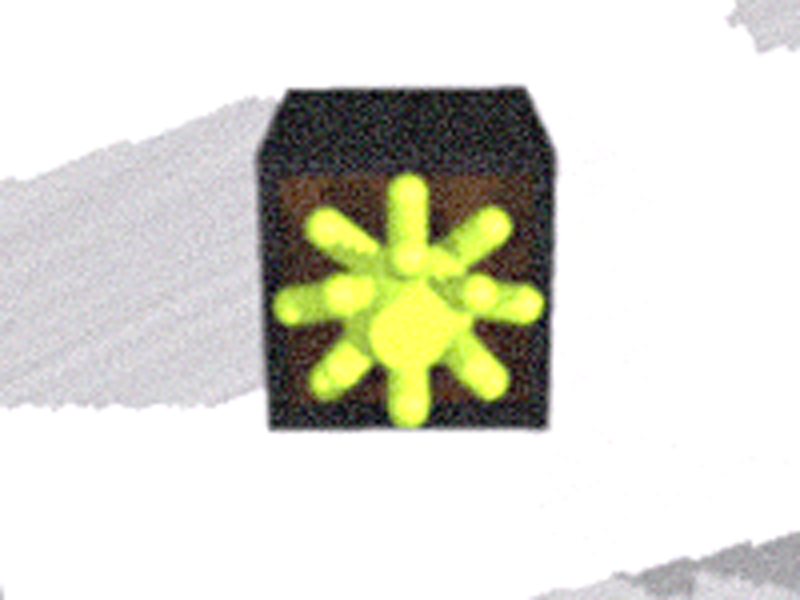

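Run:
```python
from station import vision
from h import *
c=vision.read_camera("wrist")
q=ray(c,[[284.3,208.8],[358.8,208.8],[357,277.5],[287.5,277.5]],65); e=np.roll(q,-1,0)-q
print(q.mean(0),np.degrees(np.arctan2(e[:,1],e[:,0]))%90)
t=vision.read_camera("top"); print("glass base",ray(t,[[403,170]],0))
```

```text
[ 634.27746103 -102.44254804] [62.00745484 62.52960132 62.00209947 62.72284941]
glass base [[780.40464285 -42.91294806]]
```

apply_moves:
  increments:
    - [[0.05,-0.003,0],0,-1]
    - [[0.1,0,0],0,-1]
    - [[0.1,0,0],0,-1]
    - [[0.1,0,0],0,-1]
    - [[0.09,0,0],0,-1]
    - [[0.065,0,0],0,-1]
    - [[0,0,0],0,-1]
    - [[0,0,0],0,-1]
    - [[0,0,0],0,1]
    - [[0,0,0],0,1]

```text
t: 27.87
position: [634.3, -103.3, 41.4]
tcp_rot: [-1.175, 1.569, -0.092]
wrist_force: [0.6, -0.7, 0.5]
finger_gap: 64.5
```

apply_moves:
  increments:
    - [[0,0,0],0,1]
    - [[0,0,0],0,1]
    - [[0,0,0],0,1]
    - [[0,0,0],0,1]
    - [[0,0,0],0,1]
    - [[0,0,0],0,1]
    - [[0,0,0],0,1]
    - [[-0.02,0,0],0,1]
    - [[-0.05,0,0],0,1]
    - [[-0.09,0,0],0,1]

```text
t: 28.7
position: [631.3, -102.7, 78.9]
tcp_rot: [1.96, 1.566, 3.042]
wrist_force: [0.6, 0.3, -3.2]
finger_gap: 51.4
```

```bash
python3 plan.py 458.1 -249.4 150 33.4 180
python3 - <<'E'
from station import vision
import cv2
cv2.imwrite("pics/w15.png",vision.read_camera("wrist")["color"])
E
```

```text
t 28.7 pos [ 631.3 -102.7   78.9] jaw 62.0 tilt x [-0.005  0.    -1.   ] q [-0.05  0.63  0.2   1.71 -0.16  0.83  1.3 ] F [ 0.6  0.3 -3.2] gap 51.4
world d [-173.2 -146.7   71.1] shift now/250: [-0.281  0.338 -0.844]
twist deg 28.6 scaled 0.318 shift after/250: [-0.281 -0.108 -0.903]
twist deg -151.4 scaled -1.682 shift after/250: [-0.281  0.108  0.903]
```

View pics/w15.png

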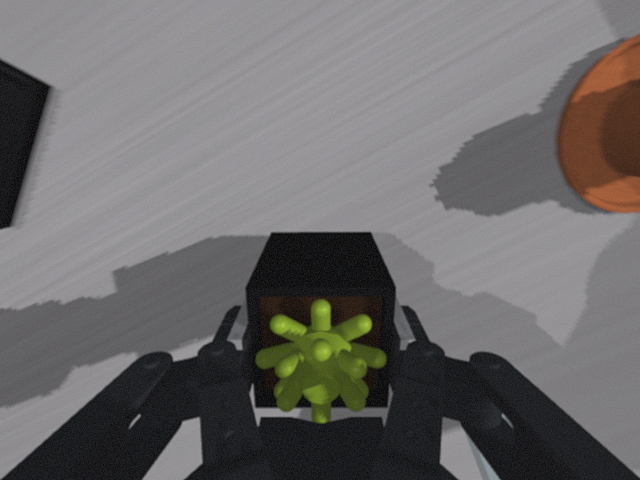

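apply_moves:
  increments:
    - [[-0.09,0,0],0.04,1]
    - [[-0.08,0,0],0.06,1]
    - [[-0.05,0,0],0.06,1]
    - [[0,0,0],0.06,1]
    - [[0,0,0],0.06,1]
    - [[0,0,0],0.038,1]
    - [[0,-0.005,-0.04],0,1]
    - [[0,-0.01,-0.08],0,1]
    - [[0,-0.012,-0.1],0,1]
    - [[0,-0.012,-0.1],0,1]

```text
t: 29.58
position: [570.6, -155.9, 135.3]
tcp_rot: [-2.489, 1.571, -1.902]
wrist_force: [0.2, -1.3, -3.2]
finger_gap: 51.5
```

apply_moves:
  increments:
    - [[0,-0.012,-0.1],0,1]
    - [[0,-0.012,-0.1],0,1]
    - [[0,-0.012,-0.1],0,1]
    - [[0,-0.012,-0.1],0,1]
    - [[0,-0.012,-0.1],0,1]
    - [[0,-0.008,-0.06],0,1]
    - [[0,-0.003,-0.02],0,1]
    - [[0,0,0],0,1]
    - [[0,0,0],0,1]
    - [[0,0,0],0,1]

```text
t: 30.42
position: [461.7, -248.9, 135.2]
tcp_rot: [-0.085, 1.57, 0.5]
wrist_force: [0.4, 0.6, -2.8]
finger_gap: 51.3
```

```bash
python3 plan.py 458.1 -249.4 72 33.4 180
```

```text
t 30.42 pos [ 461.7 -248.9  135.2] jaw 33.5 tilt x [ 0.001  0.    -1.   ] q [ 0.11  0.41  0.38  1.97 -0.2   0.8   1.19] F [ 0.4  0.6 -2.8] gap 51.3
world d [ -3.6  -0.5 -63.2] shift now/250: [ 0.253  0.006 -0.013]
twist deg 0.1 scaled 0.002 shift after/250: [ 0.253  0.006 -0.013]
twist deg -179.9 scaled -1.998 shift after/250: [ 0.253 -0.006  0.013]
```

apply_moves:
  increments:
    - [[0.04,0.006,-0.013],0,1]
    - [[0.08,0,0],0,1]
    - [[0.08,0,0],0,1]
    - [[0.05,0,0],0,1]
    - [[0.03,0,0],0,1]
    - [[0,0,0],0,1]
    - [[0,0,0],0,1]
    - [[0,0,0],0,1]
    - [[0,0,0],0,1]
    - [[0,0,0],0,1]

```text
t: 31.25
position: [457.7, -250.6, 65.8]
tcp_rot: [-0.856, 1.569, -0.272]
wrist_force: [-1.2, 0.3, -3.4]
finger_gap: 51.0
```

```bash
python3 plan.py 458.1 -249.4 51 33.4 180
python3 - <<'E'
from station import vision
import cv2,numpy as np
im=vision.read_camera("wrist")["color"]
cv2.imwrite("pics/w16.png",np.clip(im*1.8,0,255).astype(np.uint8))
E
```

```text
t 31.25 pos [ 457.7 -250.6   65.8] jaw 33.4 tilt x [ 0.001 -0.    -1.   ] q [ 0.16  0.51  0.33  2.03 -0.26  0.64  1.24] F [-1.2  0.3 -3.4] gap 51.0
world d [  0.4   1.2 -14.8] shift now/250: [0.059 0.003 0.004]
twist deg 0.0 scaled 0.0 shift after/250: [0.059 0.003 0.004]
twist deg -180.0 scaled -2.0 shift after/250: [ 0.059 -0.003 -0.004]
```

View pics/w16.png

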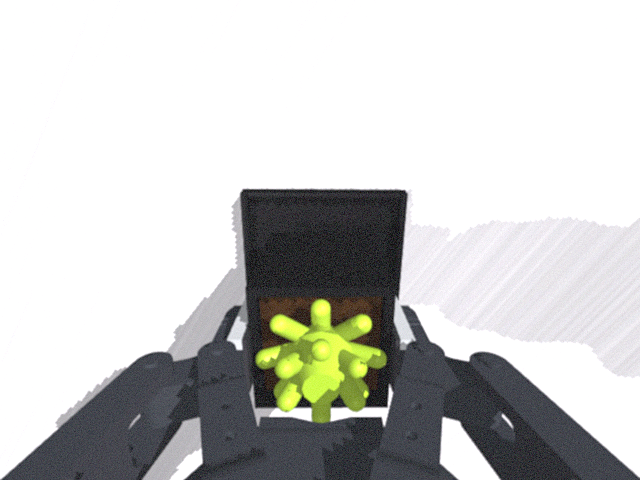

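The pot is well aligned over the black saucer. Lowering.

apply_moves:
  increments:
    - [[0.02,0.003,0.003],0,1]
    - [[0.03,0,0],0,1]
    - [[0.017,0,0],0,1]
    - [[0,0,0],0,1]
    - [[0,0,0],0,1]
    - [[0.004,0,0],0,1]
    - [[0.004,0,0],0,1]
    - [[0,0,0],0,1]
    - [[0,0,0],0,1]
    - [[0,0,0],0,1]

```text
t: 32.13
position: [457.4, -249.4, 46.4]
tcp_rot: [-0.745, 1.571, -0.162]
wrist_force: [0.1, 0.3, -3.3]
finger_gap: 50.9
```

```bash
python3 plan.py 458.1 -249.4 46 33.4 180
```

```text
t 32.13 pos [ 457.4 -249.4   46.4] jaw 33.4 tilt x [ 0. -0. -1.] q [ 0.17  0.54  0.31  2.04 -0.28  0.6   1.26] F [ 0.1  0.3 -3.3] gap 50.9
world d [ 0.7  0.  -0.4] shift now/250: [ 0.002 -0.001  0.002]
twist deg 0.0 scaled 0.0 shift after/250: [ 0.002 -0.001  0.002]
twist deg -180.0 scaled -2.0 shift after/250: [ 0.002  0.001 -0.002]
```

Not in contact yet, so I'll go down a little more.

apply_moves:
  increments:
    - [[0.004,0,0.002],0,1]
    - [[0,0,0],0,1]
    - [[0.004,0,0],0,1]
    - [[0,0,0],0,1]
    - [[0,0,0],0,1]
    - [[0,0,0],0,1]
    - [[0,0,0],0,1]
    - [[0,0,0],0,1]
    - [[0,0,0],0,1]
    - [[0,0,0],0,1]

```text
t: 32.97
position: [457.8, -249.3, 45.5]
tcp_rot: [-0.361, 1.57, 0.221]
wrist_force: [-4.9, 2.9, 17.0]
finger_gap: 51.3
```

apply_moves:
  increments:
    - [[-0.003,0,0],0,1]
    - [[0,0,0],0,-1]
    - [[0,0,0],0,-1]
    - [[0,0,0],0,-1]
    - [[0,0,0],0,-1]
    - [[0,0,0],0,-1]
    - [[0,0,0],0,-1]
    - [[-0.03,0,0],0,-1]
    - [[-0.07,0,0],0,-1]
    - [[-0.1,0,0],0,-1]

```text
t: 33.8
position: [456.5, -248.6, 94.6]
tcp_rot: [2.235, 1.567, 2.818]
wrist_force: [1.8, 0.1, -0.9]
finger_gap: 85.6
```

apply_moves:
  increments:
    - [[-0.1,0,0],0,-1]
    - [[-0.1,0,0],0,-1]
    - [[-0.1,0,0],0,-1]
    - [[-0.05,0,0],0,-1]
    - [[0,-0.02,-0.05],0,-1]
    - [[0,-0.03,-0.08],0,-1]
    - [[0,-0.02,-0.06],0,-1]
    - [[0,0,0],0,-1]
    - [[0,0,0],0,-1]
    - [[0,0,0],0,-1]

```text
t: 34.63
position: [428.1, -289.4, 182.8]
tcp_rot: [0.075, 1.57, 0.658]
wrist_force: [0.4, 0.3, 0.8]
finger_gap: 85.8
```

```bash
python3 plan.py
python3 - <<'E'
from station import vision
import cv2,numpy as np
im=vision.read_camera("top")["color"]
cv2.imwrite("pics/tend.png",cv2.resize(im[130:400,20:560],None,fx=1.45,fy=1.45,interpolation=cv2.INTER_CUBIC)); cv2.imwrite("pics/top_end.png",im)
im=vision.read_camera("scene")["color"]
cv2.imwrite("pics/send.png",cv2.resize(im[60:380,130:560],None,fx=1.8,fy=1.8,interpolation=cv2.INTER_CUBIC))
E
```

```text
t 34.63 pos [ 428.1 -289.4  182.8] jaw 33.4 tilt x [ 0.  0. -1.] q [ 0.17  0.33  0.42  1.94 -0.17  0.91  1.26] F [0.4 0.3 0.8] gap 85.8
```

View pics/tend.png

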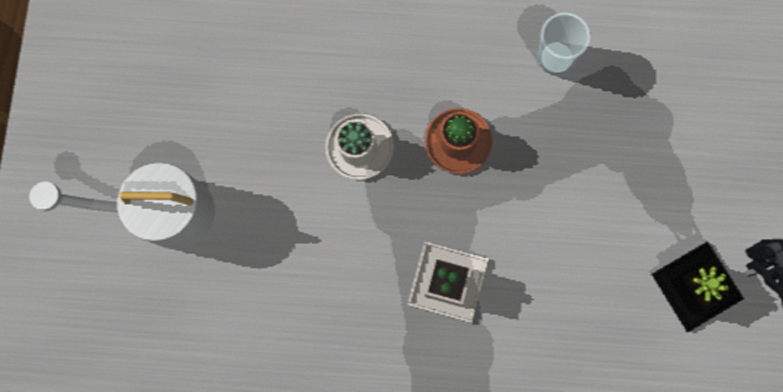

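View pics/send.png

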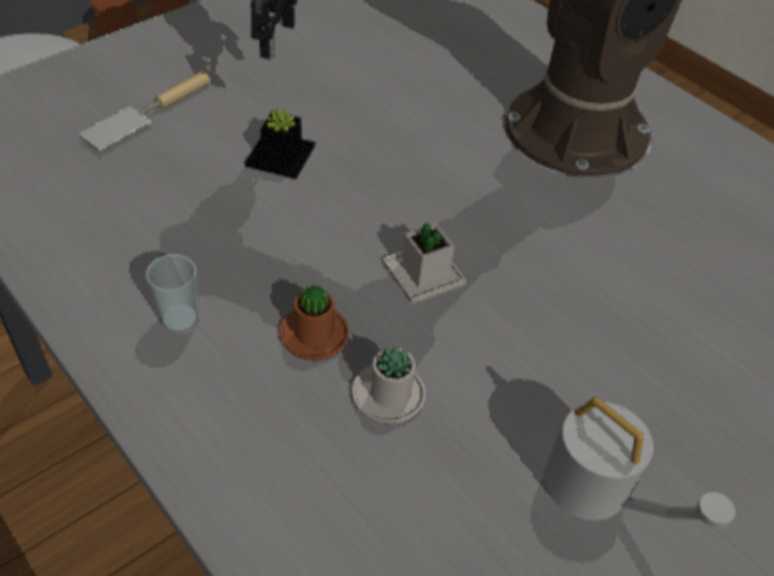

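Run:
```python
from h import *
im=cv2.imread("pics/top_end.png"); t=[]
for (u,v) in [(269,231),(338,228),(330,324),(501,327)]:
    c=im[v-30:v+30,u-30:u+30].astype(float); c=255*(np.clip(c/255,0,1)**0.45)
    t.append(cv2.resize(c.astype(np.uint8),(390,290)if 0 else (300,300),interpolation=cv2.INTER_CUBIC))
cv2.imwrite("pics/endz.png",np.vstack([np.hstack(t[:2]),np.hstack(t[2:])]))
```

```text
(no output)
```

View pics/endz.png

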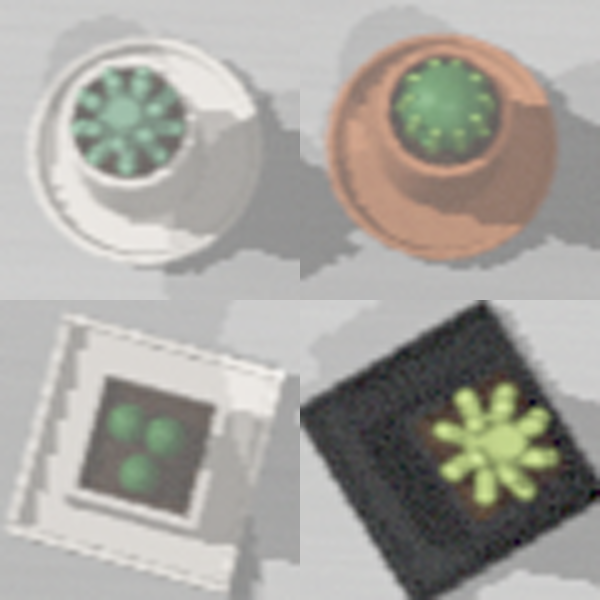

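Run:
```python
from station import vision,env
from h import *
c=vision.read_camera("top")
p=ray(c,[[264.8,225.4],[337.0,220.6],[329.4,323],[509,325]],68); s=np.array([[627.2,235.4],[645.1,94.1],[443,97.3],[458.1,-249.4]])
print(p.round(1),(p-s).round(1),ray(c,[[403,170]],0))
im=c["color"]
for n,k,u,v,r,sq in [("wr","white",269,231,32,0),("t","terra",338,228,32,0),("ws","white",330,324,36,1),("bk","black",501,327,38,1)]:
    m=np.zeros(im.shape[:2],bool); m[v-r:v+r,u-r:u+r]=cls(im[v-r:v+r,u-r:u+r],k)
    w=ray(c,cv2.convexHull(big(m))[:,0],9).astype(np.float32)
    print(n,cv2.minAreaRect(w) if sq else cv2.minEnclosingCircle(w))
```

```text
[[ 624.1  235.7]
 [ 643.    93.1]
 [ 440.1   96.3]
 [ 457.9 -247.9]] [[-3.1  0.3]
 [-2.1 -1. ]
 [-2.9 -1. ]
 [-0.2  1.5]] [[780.40464285 -42.91294806]]
wr ((627.7692260742188, 235.15097045898438), 49.4752311706543)
t ((645.20947265625, 94.10728454589844), 49.80747604370117)
ws ((443.00067138671875, 97.24921417236328), (93.77262115478516, 92.39146423339844), 78.04541778564453)
bk ((458.08062744140625, -249.38328552246094), (91.14246368408203, 92.40251159667969), 33.10311508178711)
```

```bash
python3 -c "
from station import env
print(env.job_done(), env.get_obs()['t'])"
```

```text
the job is handed in; nothing more can be done
the job is handed in; nothing more can be done
```

I set all four pots on their matching saucers in the order terracotta, white round, white square, black square. I then backed the gripper clear and handed the job in at about 35 s. The hand-in reports no verdict.

- **Centring:** the last top view puts each pot within about 3 mm of its saucer's centre. Three of the four show a shared 2–3 mm offset in x, about the size of the calibration error plus my reading of the rims by eye.
- **Alignment and level:** in the pictures every pot looks upright and flat inside the rim. The square pots look parallel to their saucers. For these two the jaws were at 78.2° and 33.4° when I set them down, against saucer sides at 78.4° and 33.4°.
- **Saucers:** they measured within 1 mm of where they started.
- **Glass and watering can:** the gripper stayed clear of both, and they look undisturbed in the last pictures. I did not re-measure either one's position.
- **Forces:** the highest reading I saw was 23.6 N at the wrist, while the jaws closed on the terracotta pot. Force is only reported at the end of each call, so brief peaks in between would not show. The set-down presses read between 5 and 19 N.
- **Disagreement:** one hover over the white square saucer settled about 4.5 mm off target. I corrected it before lowering.

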